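Fit the window winder's knob and show the winder to the camera

TASK

Fit the red knob onto the square shaft of the window winder, fully home, while the winder stays on the bench. Then pick the winder up by its housing and present it to the video camera: held still and level, knob end pointing straight at the camera, with the knob at lens height and about 18 cm straight in front of the lens, and finish while still holding it there. Do not disturb the other things on the bench or bump the camera.

Things in the scene. Friction and masses are not known exactly. Their poses are not given: they have to be found in the camera images.
- winder: Window winder: loose aluminium box 130 long (x) x 44 wide (y) x 34 high, 0.34 kg, mass centre near its middle. Black band, 40 mm long, around its middle (centred 5 mm behind): grip there, across the width. Near its +x end (knob end, small green plate) a square steel shaft, 14 x 14 mm, sides along x and y, stands 20 mm up from the top. Origin: centre of underside; x to the knob end, z up.
- winder_mid (a point): Centre of the winder's box, 17 mm above its underside.
- winder_seat (a point): Foot of the square shaft on the box's top face: 42 mm from the box's centre towards the knob end, 34 mm above the underside. The knob's underside rests here when fully home. Axes as the winder's.
- knob: Loose red knob standing bore down: block 34 x 34 x 30 high plus white ridge 34 x 10 x 10 high on top along its x; 40 high, 0.05 kg. Square bore in the underside, 16.8 mm wide, 22 deep, chamfered mouth, parallel to the block's sides: fits the shaft in any of 4 directions, 1.4 mm play a side. Grip it across two opposite sides. Origin: centre of underside; z up.
- knob_mid (a point): Middle of the knob, 20 mm above its underside on its axis: the point to be presented.
- cam: Mini tripod of the video camera, black, fixed, three legs within 65 mm of its axis, at the far side of the bench. Origin on the bench under the mast; the camera looks along its -x.
- lens (a point): Front of the lens of the white camera head (40 x 64 x 50 mm) on the tripod's mast, 30 mm ahead of the mast's axis. Its height differs from time to time (170 to 230 mm above the bench). The camera looks level along this point's -x.
- spot (a point): The point in the air where the knob's middle is to be held: 180 mm straight in front of the lens, at lens height. Axes as the camera's: +x points from here to the lens, z up.
- coaster: Bystander: round cork coaster, 94 mm across, 6 high. Origin: centre of the underside.
- votive: Bystander: amber glass votive cup on the coaster, 68 mm across, 62 high. Origin: centre of the underside.
- comb: Bystander: blue plastic comb lying flat, 150 x 34 x 4 mm. Origin: centre of the underside; x along it.
- opener: Bystander: steel bottle opener lying flat, about 132 x 44 x 6 mm. Origin on its underside; x along it.
- grip_case: Bystander: orange ice grip case with a black seam, 100 x 140 x 50 mm. Origin: centre of the underside.
- dish: Bystander: blue ceramic key dish, 110 mm across, 35 high. Origin: centre of the underside.
- driver: Bystander: screwdriver lying on the bench, about 200 mm long. Origin on its underside; x along it.
Not all that is in view belongs to the job. Of the things shaped like the knob, the red one is meant.

How it is judged:
By the outcome, as a careful person would: the job done as asked, in the order asked, and still so for the second after the job is handed in, while the arm keeps its last pose, push and grip.
It also fails if it takes over 64 s, if anything falls off the work surface, if the arm or the gripper's body presses on something with over 40 N, if the wrist force passes 120 N, or if a joint passes its speed limit or range.

ROBOT

A 6-joint arm with a two-finger parallel gripper is mounted at the origin on the work surface. World frame = base frame: x ahead of the robot, y to its left, z up, the work surface at z = 0. Lengths are in m, angles in rad, forces in N, time in s.
With the tool pointing down it reaches from about 0.325 to 1 m from the base axis. Payload 5.1 kg.
Tool frame: the origin (TCP) lies at the very end of the fingers, on their centre line; the grasp point (between the pads) lies 19 mm behind it; z points along the fingers, y is the direction in which the jaws open and shut (so a half turn about z gives the same grasp; the last joint's range is limited). The gripper opens to 85 mm and grips with 20 to 120 N. Pads are 22 mm wide; open, the fingers measure 114 mm over their backs; the gripper's body (76 mm by 85 mm) begins 54 mm behind the grasp point. The pads swing forward as they close: fully open they stand 13 mm farther back than shut.
Start: joints at [1.24, 0.124, 1.65, -0, 1.367, -0.083], TCP at [0.159, 0.63, 0.231] pointing down, gripper open.
Joint ranges: [-2.61, 2.61], [-1.02, 2.33], [0.03, 2.71], [-1.35, 4.49], [0.32, 2.68], [-2.91, 2.91]. Speed limits (rad/s): [2.57, 2.57, 3.14, 3.14, 3.14, 3.14].

INTERFACE

Orientations are given as [roll, pitch, yaw] about the fixed x, y, z axes, in that order (R = Rz(yaw) Ry(pitch) Rx(roll)).
In Python, from plant import bot gives the robot as it stands. The module is installed in compiled form; this text tells all that it offers.
- The arm moves only by the tool jog_arm, never from a script. Its argument "targets" is a list of rows, each an object with "delta_pos": the shift along the world's x, y, z in m, a list of three; "twist": the turn, a rotation vector about the world's x, y, z in rad, a list of three. In form: [{"delta_pos": [dx, dy, dz], "twist": [ax, ay, az]}, ...]. A call has 1 to 12 rows; each row shifts and turns the commanded pose from where the row before left it; what a row does not reach is not made up. A row lasts 1/10 s, in which the tool goes at most 50 mm and 8.59 degrees, less where a joint would pass 70% of its speed; a pose out of reach is approached as far as the arm can. A call with a gripper value outside its range is refused whole. "fingers" is the gripper command: -1 is shut, 1 is fully open, values between are in proportion, set as the call begins (left out, the last holds). The fingers move at their own pace and stop on an object; the grip force is fixed at half the most. Time passes only in rows, so rows that do not move let the fingers close. It gives the time, the measured TCP pose, the force and the opening at its end, in the units of the state.
- bot.state(): the state, without advancing time (a new reading comes with each control period).
- bot.capture(name): name is "side" or "top" or "wrist"; returns (picture, depth): 384x512x3 uint8, red, green, blue; 384x512 float32, m along the optical axis (not along the pixel's ray), 0 where there is no reading.
- bot.calibration(name): a dict with "mtx" (3x3 intrinsics, pixels), "R" (3x3) and "t" (3): a world point X has camera coordinates R X + t; the wrist camera has in their place "hand_eye" (4x4, takes a point from camera to tool coordinates, whose origin is the TCP and whose axes are the flange's). Camera axes: x right, y down, z forward; pixel columns grow to the right and rows downward; lengths in m; the calibration is good to about 2 mm. A picture is of the moment at which its call begins: read the wrist's pose just before it. calibration takes no time and is no camera call.
- bot.close_job(): hands the job in, once; it reports no verdict.
The state is a dict: "time": time; "joint_pos": joint angles; "dq": joint speeds; "joint_efforts": joint torques, N m; "tool_pos": TCP position; "orientation": TCP orientation; "ft_force": force on the tool from outside, world axes, zero at the start; "ft_torque": the same for the moment, N m; "grip_width": finger opening in m.
Only numpy, scipy, OpenCV 4.12 (cv2) and the standard library are available. Lean on these libraries where they do the work, as an engineer would, in place of code of your own. Each camera call takes 0.05 s, during which the arm holds its last target.

## Working session

There is one attempt and no reset: what is moved stays moved. The work goes in short steps, Python scripts to look and compute and a tool call to move; the robot and the scene stay as the last step left them, time stands still between calls to the robot, and variables do not carry over. Pictures are saved under pics/ and viewed, and the job is handed in when it is done.

Besides the shell and the picture viewer there is one more tool, called after ">>>" as name(argument=value, ...) on one line, values as JSON. jog_arm: Moves the arm, as the interface text tells. Its arguments: {"type":"object","properties":{"targets":{"type":"array"},"fingers":{"type":"number"}},"required":["targets"]}

```bash
mkdir -p pics; cat > h.py <<'E'
import numpy as np, cv2
from plant import bot
def save(n,im): cv2.imwrite('pics/'+n+'.png',cv2.cvtColor(im,cv2.COLOR_RGB2BGR))
def pts(name,d,st=None):
    c=bot.calibration(name);K=np.array(c['mtx']);h,w=d.shape
    u,v=np.meshgrid(np.arange(w),np.arange(h))
    P=np.stack([(u-K[0,2])/K[0,0]*d,(v-K[1,2])/K[1,1]*d,d],-1)
    if name!='wrist': return (P-np.array(c['t']))@np.array(c['R'])
    T=np.array(c['hand_eye']);P=P@T[:3,:3].T+T[:3,3]
    from scipy.spatial.transform import Rotation as Ro
    return P@Ro.from_euler('xyz',st['orientation']).as_matrix().T+np.array(st['tool_pos'])
E
python3 - <<'E'
from h import *
for n in('side','top'):
    im,d=bot.capture(n);save(n+'0',im);np.savez(n+'0.npz',im=im,d=d)
    c=bot.calibration(n);print(n,np.round(c['mtx'],1).tolist(),np.round(-np.array(c['R']).T@c['t'],3))
s=bot.state();print(s)
im,d=bot.capture('wrist');save('wrist0',im);np.savez('wrist0.npz',im=im,d=d)
print(np.round(bot.calibration('wrist')['hand_eye'],3))
E
```

```text
side [[400.8, 0.0, 259.1], [0.0, 400.8, 189.1], [0.0, 0.0, 1.0]] [0.354 0.894 0.82 ]
top [[487.3, 0.0, 255.8], [0.0, 487.3, 194.7], [0.0, 0.0, 1.0]] [ 0.259 -0.006  1.63 ]
{'time': 0.1, 'joint_pos': array([ 1.24037927e+00,  1.24396114e-01,  1.65152174e+00,  6.01347956e-06,
        1.36749079e+00, -8.25796058e-02]), 'dq': array([-0.00119014, -0.0018037 , -0.00411251,  0.00101119, -0.00107232,
        0.00031429]), 'joint_efforts': array([ 4.18032005e-04, -4.24929821e+01, -3.66652894e+01, -7.40037262e-05,
        3.82802697e-03,  2.13778588e-05]), 'tool_pos': array([0.15928755, 0.62962147, 0.23021355]), 'orientation': array([-3.13978333e+00, -1.55661134e-04,  2.89375384e+00]), 'ft_force': array([-0.38445442, -0.32654555, -1.03127984]), 'ft_torque': array([-0.04701027, -0.04403235,  0.00556452]), 'grip_width': 0.08515037481525543}
[[ 0.001 -0.945 -0.326  0.084]
 [ 1.     0.001 -0.001  0.   ]
 [ 0.001 -0.326  0.945 -0.143]
 [ 0.     0.     0.     1.   ]]
```

View pics/side0.png

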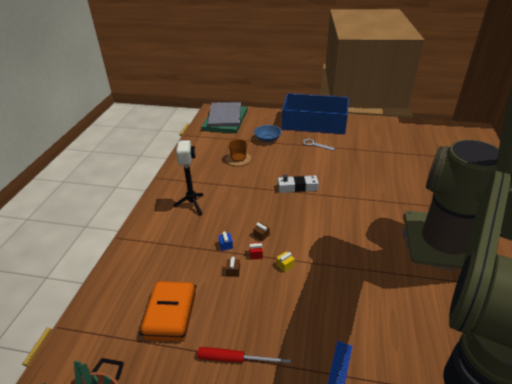

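View pics/top0.png

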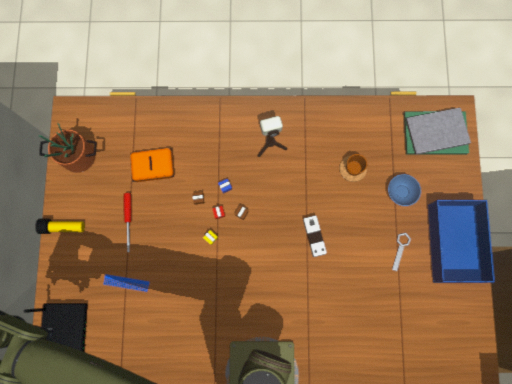

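View pics/wrist0.png

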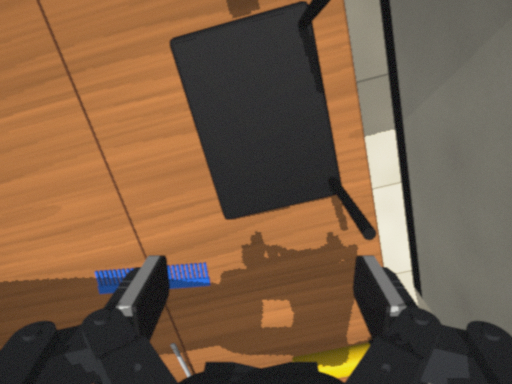

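Top view: knob-like shapes are red (218,212), blue (225,185), yellow (210,237) and dark brown (198,197) and (242,211). The screwdriver handle (127,205) is also red, but long. I choose red at (218,212). The winder is at (315,235) and the camera head at (271,125). Next, a close crop and measurements.

```bash
python3 - <<'E'
from h import *
a=np.load('top0.npz');s=np.load('side0.npz')
A=cv2.resize(a['im'][170:270,180:340],None,fx=4,fy=4,interpolation=2)
B=cv2.resize(s['im'][130:280,160:330],None,fx=3.5,fy=3.5,interpolation=2)[:400]
save('crop_t',A);save('crop_s',cv2.resize(s['im'][130:280,160:330],None,fx=4,fy=4,interpolation=2)[:600])
Pt=pts('top',a['d']);Ps=pts('side',s['d'])
for nm,im,P in(('top',a['im'],Pt),('side',s['im'],Ps)):
    hsv=cv2.cvtColor(im,cv2.COLOR_RGB2HSV)
    red=((hsv[...,0]<6)|(hsv[...,0]>174))&(hsv[...,1]>180)&(hsv[...,2]>90)
    n,l,st,c=cv2.connectedComponentsWithStats(red.astype(np.uint8))
    for i in range(1,n):
        if st[i,4]>20:
            q=P[l==i];print(nm,'red',c[i].round(),st[i,4],np.median(q,0).round(3),q.min(0).round(3),q.max(0).round(3))
    z=P[...,2]; wh=(hsv[...,1]<60)&(hsv[...,2]>150)&(z>0.015)&(P[...,0]>0.2)&(P[...,0]<0.95)&(abs(P[...,1])<.5)
    n,l,st,c=cv2.connectedComponentsWithStats(wh.astype(np.uint8))
    for i in range(1,n):
        if st[i,4]>15:
            q=P[l==i];print(nm,'white',c[i].round(),st[i,4],np.median(q,0).round(3),q.min(0).round(3),q.max(0).round(3))
E
```

```text
top red [127. 207.] 197 [0.535 0.451 0.023] [ 0.259 -0.006  0.008] [0.582 0.464 1.63 ]
top red [222. 211.] 28 [0.521 0.131 0.029] [0.505 0.124 0.004] [0.537 0.138 0.036]
top red [215. 213.] 23 [0.514 0.155 0.029] [0.499 0.148 0.023] [0.531 0.162 0.038]
top white [271. 124.] 251 [ 0.756 -0.029  0.223] [ 0.259 -0.06   0.205] [0.784 0.004 1.63 ]
top white [224. 185.] 32 [0.608 0.125 0.037] [0.598 0.112 0.025] [0.618 0.14  0.048]
top white [197. 197.] 36 [0.566 0.211 0.037] [ 0.259 -0.006  0.027] [0.575 0.231 1.63 ]
top white [218. 211.] 30 [0.518 0.144 0.038] [0.502 0.137 0.029] [0.533 0.151 0.046]
top white [241. 211.] 36 [0.518 0.067 0.038] [0.502 0.057 0.02 ] [0.532 0.077 0.045]
top white [311. 224.] 180 [ 0.474 -0.164  0.034] [ 0.45  -0.19   0.022] [ 0.504 -0.14   0.058]
top white [209. 236.] 28 [0.435 0.17  0.039] [ 0.259 -0.006  0.029] [0.445 0.185 1.63 ]
top white [318. 248.] 160 [ 0.398 -0.185  0.032] [ 0.259 -0.209  0.021] [ 0.421 -0.006  1.63 ]
side red [256. 250.] 47 [0.517 0.158 0.03 ] [0.498 0.146 0.025] [0.531 0.166 0.033]
side red [220. 354.] 488 [0.535 0.46  0.023] [ 0.354  0.431 -0.002] [0.591 0.894 0.82 ]
side white [183. 146.] 135 [ 0.757 -0.023  0.224] [ 0.735 -0.055  0.22 ] [0.781 0.003 0.226]
side white [287. 181.] 82 [ 0.469 -0.158  0.033] [ 0.452 -0.19   0.028] [ 0.501 -0.14   0.036]
side white [311. 179.] 79 [ 0.398 -0.183  0.034] [ 0.372 -0.205  0.03 ] [ 0.417 -0.159  0.037]
side white [261. 226.] 24 [0.517 0.069 0.039] [0.504 0.054 0.03 ] [0.53  0.08  0.041]
side white [225. 236.] 26 [0.609 0.125 0.039] [0.6   0.11  0.036] [0.618 0.14  0.044]
side white [255. 245.] 27 [0.52  0.147 0.039] [0.503 0.129 0.029] [0.534 0.154 0.042]
side white [285. 256.] 33 [0.434 0.172 0.039] [0.422 0.157 0.029] [0.444 0.185 0.043]
side white [232. 261.] 33 [0.566 0.215 0.039] [0.562 0.2   0.036] [0.572 0.232 0.043]
```

```bash
sleep 1
```

```text
(no output)
```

View pics/crop_t.png

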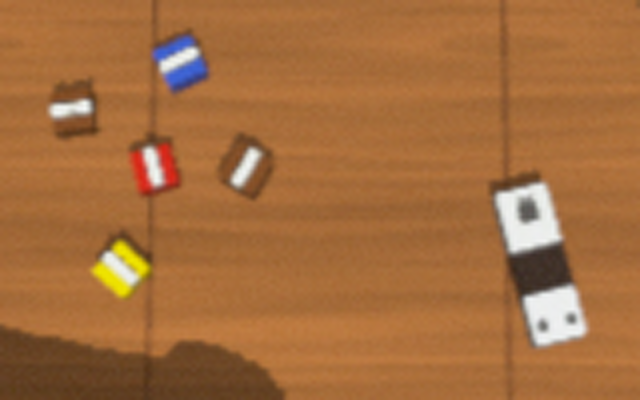

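View pics/crop_s.png

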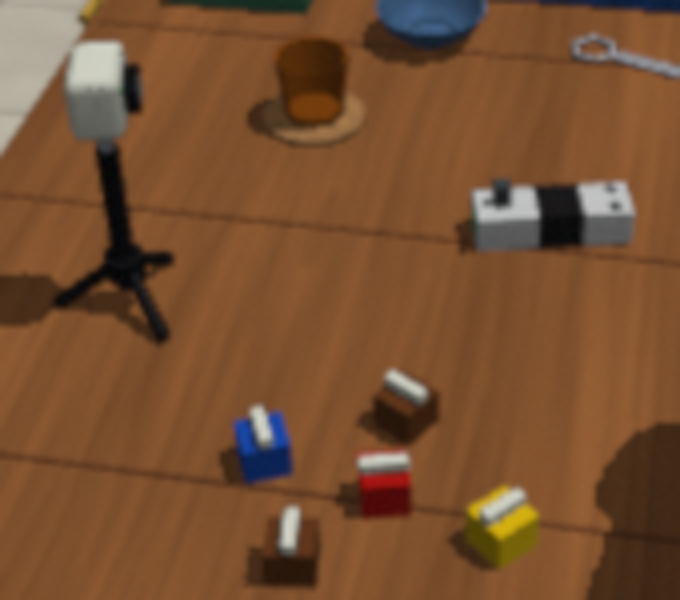

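The crop confirms the red block with a white ridge. It has brown blocks on its right and upper left, yellow below and blue above. The winder's shaft is at its upper (+x) end. I move the wrist camera over the knob.

>>> jog_arm(targets=[{"delta_pos": [0.03,-0.04,0],"twist": [0,0,-0.088]},{"delta_pos": [0.03,-0.04,0],"twist": [0,0,-0.088]},{"delta_pos": [0.03,-0.04,0],"twist": [0,0,-0.088]},{"delta_pos": [0.03,-0.04,0],"twist": [0,0,-0.088]},{"delta_pos": [0.03,-0.04,0],"twist": [0,0,-0.088]},{"delta_pos": [0.03,-0.04,0],"twist": [0,0,-0.088]},{"delta_pos": [0.03,-0.04,0],"twist": [0,0,-0.088]},{"delta_pos": [0.03,-0.04,0],"twist": [0,0,-0.088]},{"delta_pos": [0.03,-0.04,0],"twist": [0,0,-0.088]},{"delta_pos": [0.03,-0.04,0],"twist": [0,0,-0.088]},{"delta_pos": [0.03,-0.04,0],"twist": [0,0,-0.088]},{"delta_pos": [0.03,-0.045,0],"twist": [0,0,-0.088]}], fingers=1)

```text
time: 1.35
tool_pos: [0.518, 0.1466, 0.2312]
orientation: [3.141, -0.0, 1.834]
ft_force: [0.1, 0.2, 0.4]
grip_width: 0.0854
```

>>> jog_arm(targets=[{"delta_pos": [0,0,0],"twist": [0,0,0]},{"delta_pos": [0,0,0],"twist": [0,0,0]},{"delta_pos": [0,0,0],"twist": [0,0,0]}])

```text
time: 1.65
tool_pos: [0.5166, 0.1491, 0.231]
orientation: [-3.141, -0.0, 1.839]
ft_force: [-0.8, 0.8, 0.3]
grip_width: 0.0856
```

```bash
python3 - <<'E'
from h import *
s=bot.state();print(s['time'],s['tool_pos'],s['orientation'])
im,d=bot.capture('wrist');save('w1',im);np.savez('w1.npz',im=im,d=d,tp=s['tool_pos'],o=s['orientation'])
print(bot.calibration('wrist')['mtx'])
E
```

```text
1.65 [0.51660059 0.14910581 0.2309648 ] [-3.14085006e+00 -4.32451796e-04  1.83877690e+00]
[[326.13021732   0.         260.8247402 ]
 [  0.         326.13021732 190.38957967]
 [  0.           0.           1.        ]]
```

View pics/w1.png

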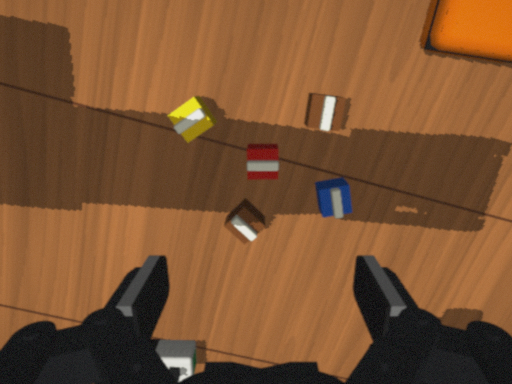

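Red knob at (263,162) with its ridge horizontal, so it is aligned with the jaws. I measure it by casting rays at the ridge top (z = 0.04).

```bash
cat >> h.py <<'E'
from scipy.spatial.transform import Rotation as Ro
def cast(name,uv,z,st=None):
    c=bot.calibration(name);K=np.array(c['mtx']);uv=np.atleast_2d(np.array(uv,float))
    r=np.c_[(uv[:,0]-K[0,2])/K[0,0],(uv[:,1]-K[1,2])/K[1,1],np.ones(len(uv))]
    if name=='wrist':
        T=np.array(c['hand_eye']);W=Ro.from_euler('xyz',st['orientation']).as_matrix()
        r=r@(W@T[:3,:3]).T;o=W@T[:3,3]+st['tool_pos']
    else: r=r@np.array(c['R']);o=-np.array(c['R']).T@np.array(c['t'])
    return o+r*((z-o[2])/r[:,2])[:,None]
def rect(P):
    (c,wh,a)=cv2.minAreaRect((P[:,:2]*1000).astype(np.float32)); return np.array(c)/1000,np.array(wh),a
E
python3 - <<'E'
from h import *
a=np.load('w1.npz');st=dict(tool_pos=a['tp'],orientation=a['o']);im=a['im']
hsv=cv2.cvtColor(im,cv2.COLOR_RGB2HSV)
roi=np.zeros(im.shape[:2],bool);roi[135:190,240:290]=1
w=(hsv[...,1]<90)&(hsv[...,2]>110)&roi
r=((hsv[...,0]<8)|(hsv[...,0]>172))&(hsv[...,1]>170)&roi
for n,m,z in(('ridge',w,.04),('red',r,.03)):
    v,u=np.nonzero(m);print(n,u.min(),u.max(),v.min(),v.max(),m.sum())
    X=cast('wrist',np.c_[u,v],z,st);print(rect(X), X[:,:2].mean(0))
print(im[160:182,263].tolist())
P=pts('wrist',a['d'],st);print(P[w].mean(0))
E
```

```text
ridge 247 278 162 170 285
(array([0.51884827, 0.14617989]), array([32.82623672,  8.70701122]), 15.411503791809082) [0.51879887 0.14616106]
red 246 278 144 179 737
(array([0.51787622, 0.14803725]), array([34.39131927, 38.88422775]), 15.414634704589844) [0.51730679 0.15064186]
[[112, 73, 67], [106, 99, 89], [121, 120, 109], [135, 136, 122], [148, 146, 130], [152, 152, 136], [146, 148, 134], [149, 147, 132], [152, 152, 136], [149, 148, 133], [145, 133, 119], [128, 77, 72], [121, 30, 28], [119, 23, 14], [123, 23, 19], [123, 28, 24], [123, 30, 25], [122, 24, 26], [120, 33, 25], [117, 55, 35], [110, 69, 41], [104, 70, 42]]
[0.51883154 0.14608185 0.03967889]
```

>>> jog_arm(targets=[{"delta_pos": [0.0022,-0.003,-0.03],"twist": [0,0,0]},{"delta_pos": [0,0,-0.04],"twist": [0,0,0]},{"delta_pos": [0,0,-0.04],"twist": [0,0,0]},{"delta_pos": [0,0,-0.04],"twist": [0,0,0]},{"delta_pos": [0,0,-0.03],"twist": [0,0,0]},{"delta_pos": [0,0,0],"twist": [0,0,0]},{"delta_pos": [0,0,0],"twist": [0,0,0]}], fingers=0.4)

```text
time: 2.4
tool_pos: [0.519, 0.1466, 0.0517]
orientation: [-3.141, -0.0, 1.84]
ft_force: [0.9, 0.4, 0.8]
grip_width: 0.0598
```

```bash
python3 - <<'E'
from h import *
s=bot.state();print(s['time'],s['tool_pos'],s['orientation'],s['grip_width'])
im,d=bot.capture('wrist');save('w2',im);np.savez('w2.npz',im=im,d=d,tp=s['tool_pos'],o=s['orientation'])
hsv=cv2.cvtColor(im,cv2.COLOR_RGB2HSV)
r=((hsv[...,0]<8)|(hsv[...,0]>172))&(hsv[...,1]>170)
print([x.mean() for x in np.nonzero(r)])
E
```

```text
2.4 [0.51897789 0.14655534 0.05166001] [-3.14113489e+00 -7.37743632e-05  1.83978794e+00] 0.059790842321471256
[np.float64(222.1841834988018), np.float64(260.4974323861691)]
```

View pics/w2.png

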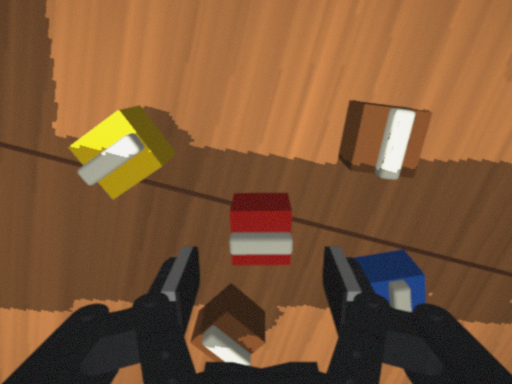

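```bash
python3 - <<'E'
from h import *
a=np.load('w2.npz');st=dict(tool_pos=a['tp'],orientation=a['o']);im=a['im']
hsv=cv2.cvtColor(im,cv2.COLOR_RGB2HSV)
roi=np.zeros(im.shape[:2],bool);roi[215:268,222:300]=1
w=(hsv[...,1]<90)&(hsv[...,2]>110)&roi
X=cast('wrist',np.argwhere(w)[:,::-1],.04,st);print(rect(X))
E
```

```text
(array([0.51838232, 0.14791118]), array([33.69028854, 12.49817562]), 15.491462707519531)
```

Two views agree to about 1 mm, so I descend and grip.

>>> jog_arm(targets=[{"delta_pos": [0,0,-0.02],"twist": [0,0,0]},{"delta_pos": [0,0,-0.016],"twist": [0,0,0]},{"delta_pos": [0,0,-0.01],"twist": [0,0,0]},{"delta_pos": [0,0,0],"twist": [0,0,0]},{"delta_pos": [0,0,0],"twist": [0,0,0]}])

```text
time: 2.95
tool_pos: [0.5204, 0.1458, 0.0067]
orientation: [3.139, 0.0, 1.838]
ft_force: [-0.1, -0.1, 1.0]
grip_width: 0.0597
```

>>> jog_arm(targets=[{"delta_pos": [0,0,0],"twist": [0,0,0]},{"delta_pos": [0,0,0],"twist": [0,0,0]},{"delta_pos": [0,0,0],"twist": [0,0,0]},{"delta_pos": [0,0,0],"twist": [0,0,0]},{"delta_pos": [0,0,0],"twist": [0,0,0]},{"delta_pos": [0,0,0],"twist": [0,0,0]}], fingers=-1)

```text
time: 3.55
tool_pos: [0.5206, 0.1457, 0.0067]
orientation: [3.139, 0.0, 1.838]
ft_force: [-0.7, 0.5, 5.3]
grip_width: 0.033
```

>>> jog_arm(targets=[{"delta_pos": [0,0,0.02],"twist": [0,0,0]},{"delta_pos": [0,0,0.04],"twist": [0,0,0]},{"delta_pos": [0,0,0.045],"twist": [0,0,0]},{"delta_pos": [0,0,0.045],"twist": [0,0,0]},{"delta_pos": [0,0,0.04],"twist": [0,0,0]},{"delta_pos": [-0.005,-0.03,0.03],"twist": [0,0,0]},{"delta_pos": [-0.008,-0.045,0.004],"twist": [0,0,0]},{"delta_pos": [-0.008,-0.045,0],"twist": [0,0,0]},{"delta_pos": [-0.008,-0.045,0],"twist": [0,0,0]},{"delta_pos": [-0.008,-0.045,0],"twist": [0,0,0]},{"delta_pos": [-0.008,-0.045,0],"twist": [0,0,0]},{"delta_pos": [0,-0.04,0],"twist": [0,0,0]}])

```text
time: 4.75
tool_pos: [0.473, -0.1512, 0.2289]
orientation: [-3.141, -0.0, 1.837]
ft_force: [0.4, -0.2, -0.6]
grip_width: 0.0333
```

>>> jog_arm(targets=[{"delta_pos": [0,-0.015,0],"twist": [0,0,0]},{"delta_pos": [0,0,0],"twist": [0,0,0]},{"delta_pos": [0,0,0],"twist": [0,0,0]},{"delta_pos": [0,0,0],"twist": [0,0,0]}])

```text
time: 5.15
tool_pos: [0.4744, -0.1632, 0.229]
orientation: [-3.141, -0.001, 1.839]
ft_force: [-0.1, 0.8, -1.1]
grip_width: 0.0333
```

```bash
python3 - <<'E'
from h import *
s=bot.state();print(s['time'],s['tool_pos'],s['orientation'],s['grip_width'])
im,d=bot.capture('wrist');save('w3',im);np.savez('w3.npz',im=im,d=d,tp=s['tool_pos'],o=s['orientation'])
E
```

```text
5.15 [ 0.47444314 -0.16316707  0.22904309] [-3.14135914e+00 -7.66006223e-04  1.83945668e+00] 0.03331152283695859
```

View pics/w3.png

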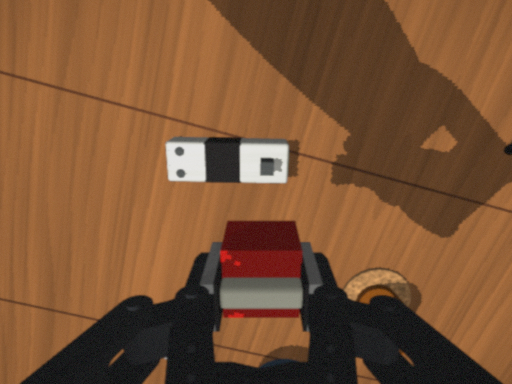

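The winder spans (166..288, 137..184) with its shaft at about (270,166). The red knob sits squarely in the jaws. I zoom in on both.

```bash
python3 - <<'E'
from h import *
im=np.load('w3.npz')['im']
save('w3a',cv2.resize(im[128:192,160:296],None,fx=5.8,fy=5.8,interpolation=0))
save('w3b',cv2.resize(im[210:330,200:320],None,fx=5,fy=5,interpolation=0))
E
```

```text
(no output)
```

View pics/w3a.png

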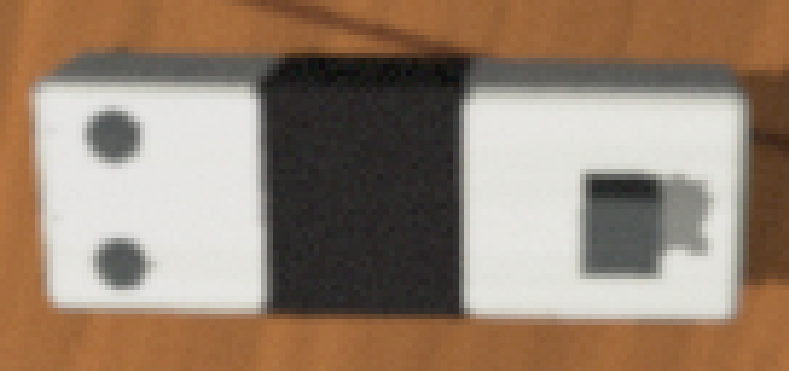

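View pics/w3b.png

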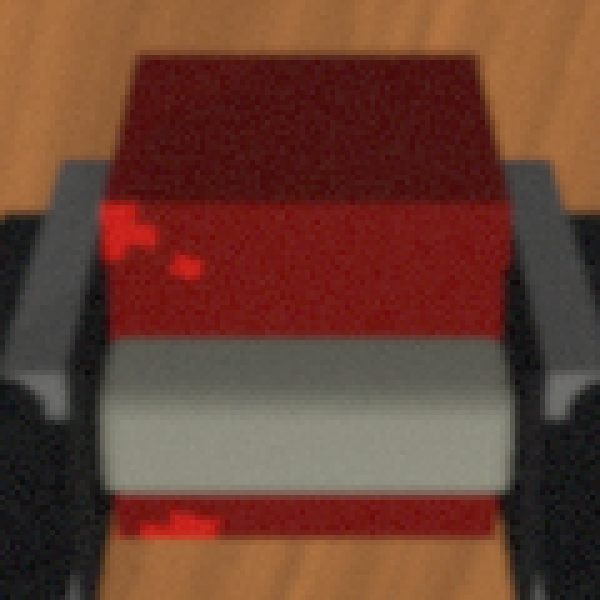

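```bash
python3 - <<'E'
from h import *
a=np.load('w3.npz');st=dict(tool_pos=a['tp'],orientation=a['o'])
f=lambda L,s,o:np.array(L,float)/s+np.array(o)-.5
sh=cast('wrist',f([(582,197),(660,197),(660,276),(582,276)],5.8,(160,128)),.054,st)
bx=cast('wrist',f([(36,88),(748,95),(738,318),(50,306)],5.8,(160,128)),.034,st)
z0=a['tp'][2]-.0067
kt=cast('wrist',f([(100,202),(512,202),(495,538),(118,538)],5,(200,210)),z0+.03,st)
kb=cast('wrist',f([(137,55),(478,55)],5,(200,210)),z0,st)
W=Ro.from_euler('xyz',a['o']).as_matrix()
for n,X in(('shaft',sh),('box',bx),('knobtop',kt),('knobbot',kb)):
    c=X.mean(0); print(n,c.round(4),'tool:',((X-a['tp'])@W*1000).round(1).tolist())
    e=X[1]-X[0];print('  edge01 yaw',np.degrees(np.arctan2(e[1],e[0])).round(2),np.linalg.norm(e).round(4), [np.linalg.norm(X[i]-X[i-1]).round(4) for i in range(len(X))])
c=bx.mean(0);e1=bx[1]-bx[0]+bx[2]-bx[3];e1/=np.linalg.norm(e1);print('yaw',np.degrees(np.arctan2(e1[1],e1[0])),'seat from box',c+.042*e1)
E
```

```text
shaft [ 0.4802 -0.1632  0.054 ] tool: [[5.4, -1.2, 175.0], [5.4, 12.3, 175.0], [-8.8, 12.4, 175.0], [-8.8, -1.2, 175.0]]
  edge01 yaw 15.44 0.0134 [np.float64(0.0142), np.float64(0.0134), np.float64(0.0142), np.float64(0.0136)]
box [ 0.44   -0.1735  0.034 ] tool: [[20.5, -99.5, 195.1], [19.3, 28.6, 195.1], [-22.8, 27.9, 195.0], [-20.6, -100.8, 195.1]]
  edge01 yaw 14.87 0.1281 [np.float64(0.0411), np.float64(0.1281), np.float64(0.0421), np.float64(0.1287)]
knobtop [ 0.4743 -0.1628  0.2523] tool: [[17.4, -17.1, -23.3], [17.4, 17.0, -23.3], [-16.5, 16.9, -23.3], [-16.5, -16.9, -23.3]]
  edge01 yaw 15.46 0.0341 [np.float64(0.0339), np.float64(0.0341), np.float64(0.0339), np.float64(0.0337)]
knobbot [ 0.4699 -0.1466  0.2223] tool: [[17.1, -17.0, 6.7], [17.1, 17.1, 6.7]]
  edge01 yaw 15.46 0.0341 [np.float64(0.0341), np.float64(0.0341)]
yaw 14.632420284483159 seat from box [ 0.48060794 -0.16284857  0.034     ]
```

Shaft and box estimates agree to 0.5 mm: seat about (0.4804, -0.1630). The knob is centred in the jaws. I lower part way and look again.

>>> jog_arm(targets=[{"delta_pos": [0.006,0,-0.03],"twist": [0,0,-0.008]},{"delta_pos": [0,0,-0.04],"twist": [0,0,0]},{"delta_pos": [0,0,-0.035],"twist": [0,0,0]},{"delta_pos": [0,0,-0.024],"twist": [0,0,0]},{"delta_pos": [0,0,0],"twist": [0,0,0]},{"delta_pos": [0,0,0],"twist": [0,0,0]},{"delta_pos": [0,0,0],"twist": [0,0,0]}])

```text
time: 5.9
tool_pos: [0.4819, -0.1646, 0.1025]
orientation: [3.139, 0.002, 1.831]
ft_force: [-0.0, -0.0, -0.5]
grip_width: 0.033
```

```bash
python3 - <<'E'
from h import *
s=bot.state();print(s['time'],s['tool_pos'],s['orientation'],s['grip_width'],s['ft_force'])
im,d=bot.capture('wrist');save('w4',im);np.savez('w4.npz',im=im,d=d,tp=s['tool_pos'],o=s['orientation'])
E
```

```text
5.9 [ 0.48188441 -0.1646389   0.10253821] [3.13878567e+00 2.28633723e-03 1.83062048e+00] 0.03301683431695728 [-0.02428916 -0.02125826 -0.53735354]
```

View pics/w4.png

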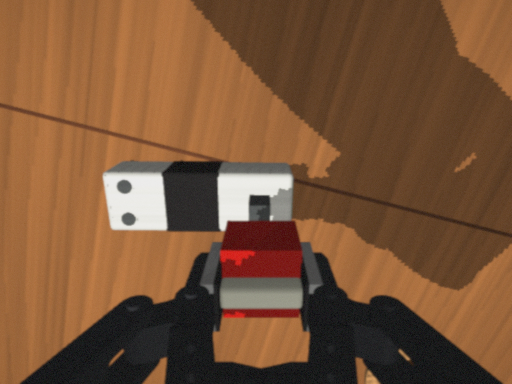

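```bash
python3 - <<'E'
from h import *
im=np.load('w4.npz')['im']
save('w4a',cv2.resize(im[150:250,200:310],None,fx=6,fy=6,interpolation=0))
E
```

```text
(no output)
```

View pics/w4a.png

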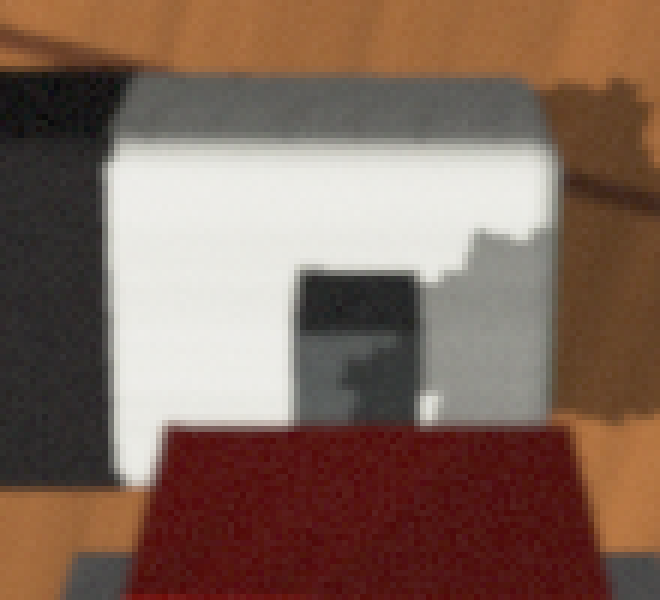

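```bash
python3 - <<'E'
from h import *
a=np.load('w4.npz');st=dict(tool_pos=a['tp'],orientation=a['o'])
f=lambda L:np.array(L,float)/6+np.array([200,150])-.5
W=Ro.from_euler('xyz',a['o']).as_matrix()
for n,L,z in(('shaft top front',[(297,330),(419,330)],.054),('shaft foot front',[(299,270),(419,270)],.034),('box front edge',[(110,146),(555,146)],.034),('knob bottom front',[(165,427),(572,427)],a['tp'][2]-.0067)):
    X=cast('wrist',f(L),z,st);print(n,((X-a['tp'])@W*1000).round(1).tolist(),X.mean(0).round(4))
E
```

```text
shaft top front [[9.2, -7.5, 48.5], [9.2, 5.3, 48.5]] [ 0.4786 -0.1561  0.054 ]
shaft foot front [[8.7, -8.0, 68.5], [8.7, 5.8, 68.5]] [ 0.4788 -0.1566  0.034 ]
box front edge [[23.5, -29.0, 68.4], [23.5, 20.9, 68.5]] [ 0.4721 -0.1431  0.034 ]
knob bottom front [[17.1, -17.0, 6.6], [17.0, 17.0, 6.7]] [ 0.4775 -0.1482  0.0958]
```

>>> jog_arm(targets=[{"delta_pos": [-0.0014,0.0015,-0.015],"twist": [0,0,0]},{"delta_pos": [0,0,-0.015],"twist": [0,0,0]},{"delta_pos": [0,0,-0.006],"twist": [0,0,0]},{"delta_pos": [0,0,0],"twist": [0,0,0]},{"delta_pos": [0,0,0],"twist": [0,0,0]},{"delta_pos": [0,0,0],"twist": [0,0,0]},{"delta_pos": [0,0,0],"twist": [0,0,0]}])

```text
time: 6.65
tool_pos: [0.4794, -0.1632, 0.0649]
orientation: [3.141, 0.001, 1.83]
ft_force: [-0.0, -0.2, -0.5]
grip_width: 0.0331
```

```bash
python3 - <<'E'
from h import *
s=bot.state();print(s['time'],s['tool_pos'],s['orientation'],s['grip_width'],s['ft_force'])
E
```

```text
6.65 [ 0.4794406  -0.16322719  0.06490688] [3.14075221e+00 7.22159600e-04 1.82972529e+00] 0.03307779276496452 [-0.00896946 -0.17717566 -0.52198309]
```

>>> jog_arm(targets=[{"delta_pos": [0.001,0,0],"twist": [0,0,0]},{"delta_pos": [0,0,-0.003],"twist": [0,0,0]},{"delta_pos": [0,0,-0.003],"twist": [0,0,0]},{"delta_pos": [0,0,-0.003],"twist": [0,0,0]},{"delta_pos": [0,0,-0.003],"twist": [0,0,0]},{"delta_pos": [0,0,0],"twist": [0,0,0]}])

```text
time: 7.25
tool_pos: [0.4795, -0.1627, 0.0515]
orientation: [-3.14, -0.001, 1.83]
ft_force: [-0.1, -0.3, -1.1]
grip_width: 0.0332
```

There is no contact force with the underside 9 mm below the shaft top, so the knob is on the shaft. I continue down.

>>> jog_arm(targets=[{"delta_pos": [0,0,-0.003],"twist": [0,0,0]},{"delta_pos": [0,0,-0.003],"twist": [0,0,0]},{"delta_pos": [0,0,-0.002],"twist": [0,0,0]},{"delta_pos": [0,0,-0.002],"twist": [0,0,0]},{"delta_pos": [0,0,0],"twist": [0,0,0]},{"delta_pos": [0,0,0],"twist": [0,0,0]}])

```text
time: 7.85
tool_pos: [0.48, -0.163, 0.0423]
orientation: [-3.142, -0.0, 1.83]
ft_force: [-0.0, -0.9, -0.9]
grip_width: 0.0331
```

>>> jog_arm(targets=[{"delta_pos": [0,0,-0.001],"twist": [0,0,0]},{"delta_pos": [0,0,-0.001],"twist": [0,0,0]},{"delta_pos": [0,0,-0.001],"twist": [0,0,0]},{"delta_pos": [0,0,0],"twist": [0,0,0]},{"delta_pos": [0,0,0],"twist": [0,0,0]}])

```text
time: 8.35
tool_pos: [0.4802, -0.1631, 0.0407]
orientation: [-3.141, -0.0, 1.83]
ft_force: [-4.1, 2.0, 7.8]
grip_width: 0.033
```

>>> jog_arm(targets=[{"delta_pos": [0,0,-0.001],"twist": [0,0,0]},{"delta_pos": [0,0,0],"twist": [0,0,0]},{"delta_pos": [0,0,0],"twist": [0,0,0]}])

```text
time: 8.65
tool_pos: [0.4803, -0.1631, 0.0407]
orientation: [-3.141, -0.0, 1.83]
ft_force: [-7.3, 3.4, 13.8]
grip_width: 0.0334
```

>>> jog_arm(targets=[{"delta_pos": [0,0,0],"twist": [0,0,0]},{"delta_pos": [0,0,0],"twist": [0,0,0]},{"delta_pos": [0,0,0],"twist": [0,0,0]},{"delta_pos": [0,0,0],"twist": [0,0,0]}], fingers=0.3)

```text
time: 9.05
tool_pos: [0.4798, -0.1629, 0.038]
orientation: [-3.141, -0.0, 1.83]
ft_force: [0.6, -0.5, 0.3]
grip_width: 0.0553
```

>>> jog_arm(targets=[{"delta_pos": [0,0,0.02],"twist": [0,0,0]},{"delta_pos": [0,0,0.04],"twist": [0,0,0]},{"delta_pos": [0,0,0.045],"twist": [0,0,0]},{"delta_pos": [0,0,0.045],"twist": [0,0,0]},{"delta_pos": [0,0,0.04],"twist": [0,0,0]},{"delta_pos": [0,0,0],"twist": [0,0,0]},{"delta_pos": [0,0,0],"twist": [0,0,0]},{"delta_pos": [0,0,0],"twist": [0,0,0]}], fingers=1)

```text
time: 9.85
tool_pos: [0.4792, -0.1626, 0.2265]
orientation: [-3.139, -0.002, 1.83]
ft_force: [0.3, -0.0, -1.0]
grip_width: 0.0857
```

```bash
python3 - <<'E'
from h import *
s=bot.state();print(s['time'],s['tool_pos'],s['orientation'],s['grip_width'],s['ft_force'])
im,d=bot.capture('wrist');save('w5',im);np.savez('w5.npz',im=im,d=d,tp=s['tool_pos'],o=s['orientation'])
save('w5a',cv2.resize(im[110:220,140:310],None,fx=4.7,fy=4.7,interpolation=0))
im,d=bot.capture('side');np.savez('side1.npz',im=im,d=d);save('s1a',cv2.resize(im[120:220,160:340],None,fx=4.4,fy=4.4,interpolation=2))
E
```

```text
9.85 [ 0.47915175 -0.16259643  0.22647779] [-3.13932868e+00 -1.89463072e-03  1.82976324e+00] 0.08570026450873817 [ 0.25759127 -0.03627738 -1.0359488 ]
```

View pics/w5a.png

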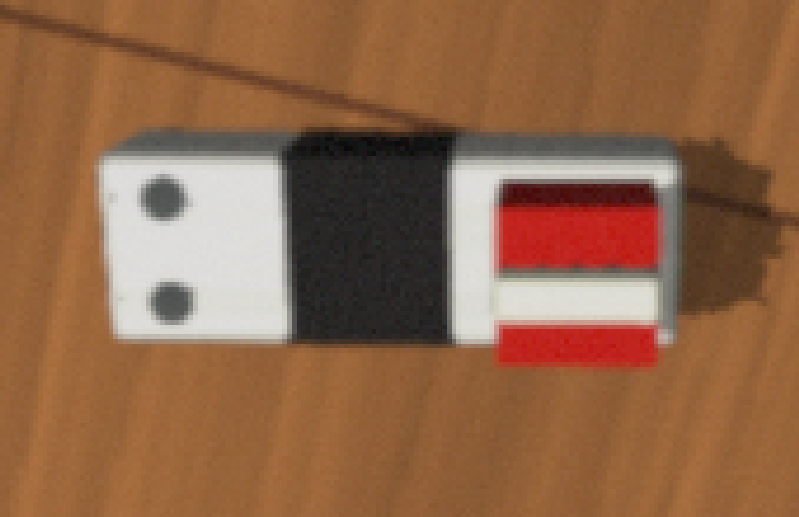

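View pics/s1a.png

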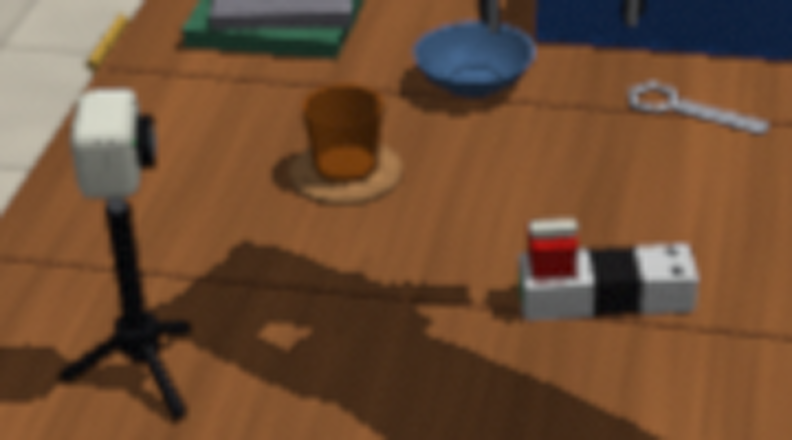

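The knob sits flat on the box, and no shaft is visible. I check its height by depth, get the grasp pose of the winder and measure the camera head and lens.

```bash
python3 - <<'E'
from h import *
a=np.load('w5.npz');st=dict(tool_pos=a['tp'],orientation=a['o']);P=pts('wrist',a['d'],st)
hsv=cv2.cvtColor(a['im'],cv2.COLOR_RGB2HSV)
roi=np.zeros(hsv.shape[:2],bool);roi[172:178,250:276]=1
print('ridge top z',np.median(P[roi][:,2]),'box z',np.median(P[150:175,145:195][...,2]),'block',np.median(P[157:164,252:276][...,2]), np.median(P[184:186,252:276][...,2]),'table',np.median(P[190:210,150:200][...,2]))
f=lambda L:np.array(L,float)/4.7+np.array([140,110])-.5
bx=cast('wrist',f([(102,157),(682,160),(676,342),(113,341)]),.034,st)
c=bx.mean(0);e=bx[1]-bx[0]+bx[2]-bx[3];e/=np.linalg.norm(e);print('box c',c,'yaw',np.arctan2(e[1],e[0]),[np.linalg.norm(bx[i]-bx[i-1]).round(4) for i in range(4)])
bd=cast('wrist',f([(287,158),(452,158),(450,341),(292,341)]),.034,st);print('band',bd.mean(0),'expected',c-.005*e)
r=cast('wrist',f([(499,275),(658,275),(656,323),(499,323)]),.074,st);print('ridge c',r.mean(0),'exp seat',c+.042*e)
# camera
for nm,fn in(('top','top0.npz'),('side','side0.npz'),('side','side1.npz')):
    s=np.load(fn);P=pts(nm,s['d']);hsv=cv2.cvtColor(s['im'],cv2.COLOR_RGB2HSV)
    m=(P[...,2]>.13)&(P[...,2]<.3)&(P[...,0]>.6)&(P[...,0]<.9)&(abs(P[...,1]+.03)<.1)&(s['d']>0)
    w=m&(hsv[...,2]>100); k=m&(hsv[...,2]<=80)
    for n,mm in(('white',w),('dark',k)):
        q=P[mm]; 
        if len(q):print(nm,n,mm.sum(),q.mean(0).round(3),q.min(0).round(3),q.max(0).round(3), 'px',np.argwhere(mm).min(0),np.argwhere(mm).max(0))
    top=w&(abs(P[...,2]-np.percentile(P[w][:,2],80))<.008);X=cast(nm,np.argwhere(top)[:,::-1],np.percentile(P[w][:,2],80));print(nm,'topface',top.sum(),np.percentile(P[w][:,2],[50,80,95]),rect(X))
    y,x=(100,240) if nm=='top' else (125,150)
    save('cam_%s'%fn[:-4],cv2.resize(s['im'][y:y+70,x:x+70],None,fx=8,fy=8,interpolation=0))
E
```

```text
ridge top z 0.07409471178457386 box z 0.03368435163777188 block 0.06409314257037074 0.06405398328672729 table 0.00022451297972374273
box c [ 0.44010408 -0.17334733  0.034     ] yaw 0.256785666745652 [np.float64(0.0426), np.float64(0.1279), np.float64(0.0421), np.float64(0.1292)]
band [ 0.43509882 -0.17456097  0.034     ] expected [ 0.43526802 -0.1746172   0.034     ]
ridge c [ 0.48011818 -0.16228163  0.074     ] exp seat [ 0.48072695 -0.16268047  0.034     ]
top white 303 [ 0.755 -0.027  0.22 ] [ 0.729 -0.061  0.181] [0.784 0.004 0.231] px [116 260] [136 281]
top dark 42 [ 0.732 -0.034  0.208] [ 0.726 -0.051  0.183] [ 0.742 -0.02   0.221] px [130 268] [136 278]
top topface 234 [0.22254285 0.22605061 0.22824968] (array([ 0.75600525, -0.02825686]), array([40.9214592 , 61.63941574]), 19.201038360595703)
side white 243 [ 0.751 -0.016  0.217] [ 0.725 -0.06   0.177] [0.781 0.008 0.226] px [141 176] [165 195]
side dark 97 [ 0.744 -0.021  0.177] [ 0.725 -0.042  0.132] [0.765 0.003 0.218] px [146 184] [174 194]
side topface 176 [0.2221185  0.2240681  0.22510483] (array([ 0.75337299, -0.01768107]), array([39.17964935, 70.27632904]), 13.922144889831543)
side white 275 [ 0.751 -0.014  0.215] [ 0.727 -0.059  0.177] [0.78  0.009 0.227] px [141 176] [165 195]
side dark 96 [ 0.744 -0.022  0.177] [ 0.725 -0.042  0.131] [0.764 0.005 0.219] px [146 184] [173 194]
side topface 173 [0.22026474 0.22420838 0.22527032] (array([ 0.75324988, -0.01695164]), array([39.41547394, 70.52692413]), 12.410406112670898)
```

```bash
sleep 1
```

```text
(no output)
```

View pics/cam_top0.png

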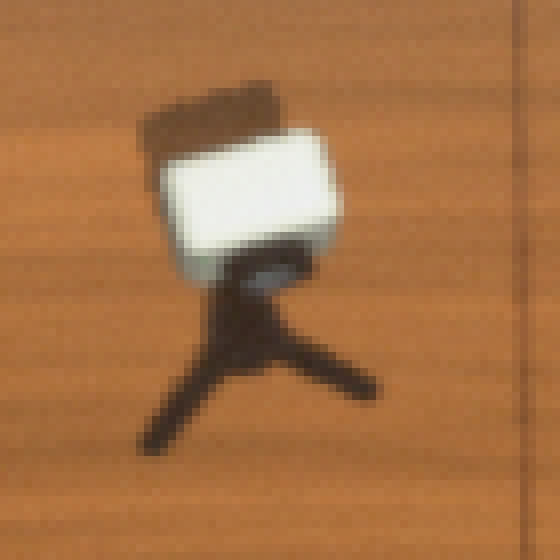

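View pics/cam_side0.png

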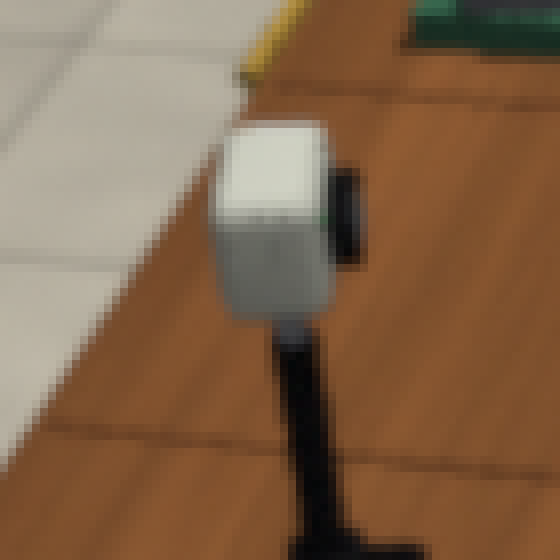

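The ridge top is at z = 0.0741, which is fully home (34 + 40 mm). The camera head's yaw is uncertain (12 to 19°), so I look at the head from above with the wrist camera, already turned for the winder grasp.

>>> jog_arm(targets=[{"delta_pos": [0.005,0.005,0.03],"twist": [0,0,-0.131]},{"delta_pos": [0.01,0.005,0.03],"twist": [0,0,-0.131]},{"delta_pos": [0.015,0.01,0.03],"twist": [0,0,-0.131]},{"delta_pos": [0.015,0.01,0.01],"twist": [0,0,-0.131]},{"delta_pos": [0.015,0.01,0],"twist": [0,0,-0.131]},{"delta_pos": [0.02,0.01,0],"twist": [0,0,-0.131]},{"delta_pos": [0.02,0.015,0],"twist": [0,0,-0.131]},{"delta_pos": [0.02,0.015,0],"twist": [0,0,-0.131]},{"delta_pos": [0.02,0.015,0],"twist": [0,0,-0.131]},{"delta_pos": [0.02,0.015,0],"twist": [0,0,-0.131]},{"delta_pos": [0.02,0.005,0],"twist": [0,0,-0.131]},{"delta_pos": [0,0,0],"twist": [0,0,-0.131]}])

```text
time: 11.15
tool_pos: [0.6611, -0.0469, 0.3251]
orientation: [-3.14, 0.004, 0.254]
ft_force: [0.3, -0.4, -0.1]
grip_width: 0.0854
```

>>> jog_arm(targets=[{"delta_pos": [0,0,0],"twist": [0,0,0]},{"delta_pos": [0,0,0],"twist": [0,0,0]},{"delta_pos": [0,0,0],"twist": [0,0,0]},{"delta_pos": [0,0,0],"twist": [0,0,0]}])

```text
time: 11.55
tool_pos: [0.6597, -0.0482, 0.3283]
orientation: [-3.142, 0.0, 0.259]
ft_force: [-0.8, 0.2, 0.0]
grip_width: 0.0856
```

```bash
python3 - <<'E'
from h import *
s=bot.state();print(s['time'],s['tool_pos'],s['orientation'],s['joint_pos'])
im,d=bot.capture('wrist');save('w6',im);np.savez('w6.npz',im=im,d=d,tp=s['tool_pos'],o=s['orientation'])
E
```

```text
11.55 [ 0.65968637 -0.04817199  0.32827137] [-3.14156405e+00  8.33601361e-05  2.58534997e-01] [-1.54014092e-01  1.07716282e-01  1.50688345e+00 -7.22639851e-06
  1.52708076e+00  1.15824755e+00]
```

View pics/w6.png

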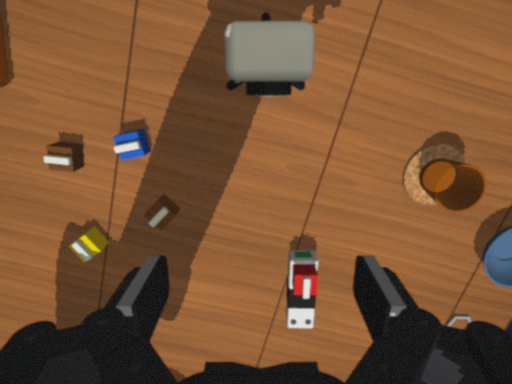

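The head is at (226..314, 22..82) and the lens at (247..291, 82..95), nearly square to the image. I measure its face edges.

```bash
python3 - <<'E'
from h import *
a=np.load('w6.npz');im=a['im'];st=dict(tool_pos=a['tp'],orientation=a['o']);P=pts('wrist',a['d'],st)
m=(P[...,2]>.205)&(a['d']>0);m[120:]=0;m[:, :200]=0;m[:,330:]=0
print('top z',np.percentile(P[m][:,2],[10,50,90]))
zt=np.median(P[m][:,2]);t=m&(abs(P[...,2]-zt)<.006)
print(rect(P[t]),P[t].mean(0))
g=cv2.cvtColor(im,cv2.COLOR_RGB2HSV);w=(g[...,1]<50)&(g[...,2]>95);w[110:]=0;w[:,:215]=0;w[:,325:]=0
X=cast('wrist',np.argwhere(w)[:,::-1],zt,st);print('mask',rect(X),X.mean(0))
save('w6a',cv2.resize(im[10:110,215:325],None,fx=6,fy=6,interpolation=0))
E
```

```text
top z [0.21769354 0.22435903 0.22573433]
(array([ 0.75445319, -0.02862071]), array([49.35587692, 63.16939926]), 14.878132820129395) [ 0.75913636 -0.02727243  0.22416956]
mask (array([ 0.75952081, -0.0274171 ]), array([37.21306992, 60.95618439]), 14.843905448913574) [ 0.76020593 -0.02737904  0.22435903]
```

View pics/w6a.png

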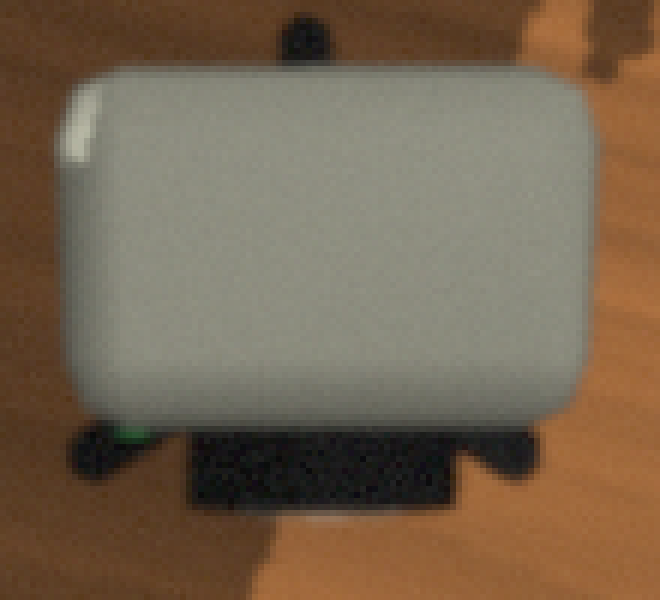

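```bash
python3 - <<'E'
from h import *
a=np.load('w6.npz');st=dict(tool_pos=a['tp'],orientation=a['o'])
f=lambda L:np.array(L,float)/6+np.array([215,10])-.5
y=.2595;ex=np.array([np.cos(y),np.sin(y)]);ey=np.array([-ex[1],ex[0]])
def loc(X): return [(X[:,:2]@ex).round(4).tolist(),(X[:,:2]@ey).round(4).tolist()]
for z in(.2,.216): print('lens front',z,loc(cast('wrist',f([(188,508),(455,508),(322,518)]),z,st)))
print('head back/front',loc(cast('wrist',f([(330,66),(330,425)]),.224-.006,st)))
print('head L/R',loc(cast('wrist',f([(56,200),(597,200)]),.224-.006,st)))
# side view: intersect with lens plane  ex.X = front
for fx in(.690,.693,.696):
  for uv in((193.5,151.4),(193,146),(193,157.5)):
    p0=cast('side',[uv],0.0)[0];p1=cast('side',[uv],.3)[0]
    # side view is from +y: intersect with vertical plane perpendicular ex
    t=(fx-p0[:2]@ex)/((p1-p0)[:2]@ex);q=p0+t*(p1-p0);print(fx,uv,q.round(4),(q[:2]@ey).round(4))
P=pts('wrist',np.load('w6.npz')['d'],st)
print('depth lens',P[92:95,250:288].reshape(-1,3)[::20].round(4).tolist())
E
```

```text
lens front 0.2 [[0.6969, 0.6969, 0.6956], [-0.2036, -0.2391, -0.2214]]
lens front 0.216 [[0.6976, 0.6976, 0.6964], [-0.2043, -0.2377, -0.2211]]
head back/front [[0.7469, 0.7075], [-0.2216, -0.2219]]
head L/R [[0.7327, 0.7327], [-0.1893, -0.2533]]
0.69 (193.5, 151.4) [0.7054 0.0321 0.246 ] -0.1499
0.69 (193, 146) [0.7067 0.0273 0.2598] -0.155
0.69 (193, 157.5) [0.6984 0.0584 0.2442] -0.1227
0.693 (193.5, 151.4) [0.7143 0.0102 0.2314] -0.1734
0.693 (193, 146) [0.7156 0.0052 0.2455] -0.1786
0.693 (193, 157.5) [0.7071 0.0372 0.2296] -0.1455
0.696 (193.5, 151.4) [ 0.7232 -0.0116  0.2168] -0.1968
0.696 (193, 146) [ 0.7246 -0.0168  0.2313] -0.2021
0.696 (193, 157.5) [0.7159 0.016  0.215 ] -0.1682
depth lens [[0.7288, -0.021, 0.2105], [0.733, -0.0355, 0.2189], [0.7286, -0.0227, 0.2142], [0.7326, -0.0371, 0.2177], [0.7283, -0.0243, 0.2144], [0.7323, -0.0388, 0.2182]]
```

Camera yaw is 0.2595, lens at about (0.730, -0.035, 0.200), so the spot is about (0.5565, -0.081, 0.200). The winder yaw already matches. Next I go above the band.

>>> jog_arm(targets=[{"delta_pos": [-0.035,-0.02,0],"twist": [0,0,0]},{"delta_pos": [-0.04,-0.022,0],"twist": [0,0,0]},{"delta_pos": [-0.04,-0.022,0],"twist": [0,0,0]},{"delta_pos": [-0.04,-0.022,-0.01],"twist": [0,0,0]},{"delta_pos": [-0.04,-0.022,-0.02],"twist": [0,0,0]},{"delta_pos": [-0.0295,-0.0184,-0.035],"twist": [0,0,0]},{"delta_pos": [0,0,-0.045],"twist": [0,0,0]},{"delta_pos": [0,0,-0.045],"twist": [0,0,0]},{"delta_pos": [0,0,-0.045],"twist": [0,0,0]},{"delta_pos": [0,0,-0.028],"twist": [0,0,0]},{"delta_pos": [0,0,0],"twist": [0,0,0]},{"delta_pos": [0,0,0],"twist": [0,0,0]}], fingers=0.6)

```text
time: 12.8
tool_pos: [0.4357, -0.1745, 0.101]
orientation: [3.141, -0.0, 0.258]
ft_force: [-0.1, 0.6, 0.4]
grip_width: 0.068
```

```bash
python3 - <<'E'
from h import *
s=bot.state();print(s['time'],s['tool_pos'],s['orientation'],s['joint_pos'])
im,d=bot.capture('wrist');save('w7',im);np.savez('w7.npz',im=im,d=d,tp=s['tool_pos'],o=s['orientation'])
E
```

```text
12.8 [ 0.43568677 -0.17454586  0.10102017] [ 3.14139823e+00 -2.59865255e-04  2.57950523e-01] [-4.95514295e-01 -1.64410361e-01  2.16308714e+00  3.95690305e-05
  1.14259333e+00  8.17315110e-01]
```

View pics/w7.png

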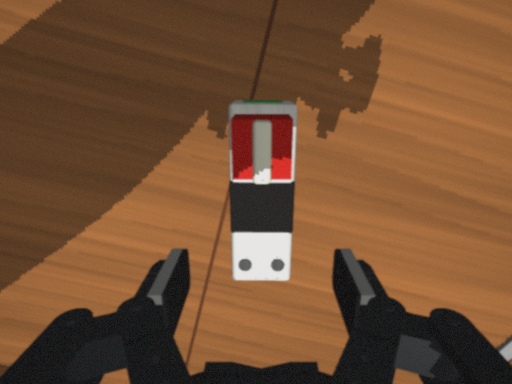

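The winder is centred (u ≈ 262) and parallel between the fingers. I descend and grip.

>>> jog_arm(targets=[{"delta_pos": [0,0,-0.03],"twist": [0,0,0]},{"delta_pos": [0,0,-0.03],"twist": [0,0,0]},{"delta_pos": [0,0,-0.02],"twist": [0,0,0]},{"delta_pos": [0,0,-0.011],"twist": [0,0,0]},{"delta_pos": [0,0,0],"twist": [0,0,0]},{"delta_pos": [0,0,0],"twist": [0,0,0]},{"delta_pos": [0,0,0],"twist": [0,0,0]}])

```text
time: 13.55
tool_pos: [0.437, -0.1752, 0.0113]
orientation: [3.139, -0.003, 0.258]
ft_force: [-0.0, 0.7, 0.4]
grip_width: 0.0684
```

>>> jog_arm(targets=[{"delta_pos": [-0.001,0,-0.002],"twist": [0,0,0]},{"delta_pos": [0,0,0],"twist": [0,0,0]},{"delta_pos": [0,0,0],"twist": [0,0,0]}])

```text
time: 13.85
tool_pos: [0.4346, -0.1744, 0.0076]
orientation: [3.141, -0.0, 0.258]
ft_force: [1.0, -0.3, -0.1]
grip_width: 0.0679
```

>>> jog_arm(targets=[{"delta_pos": [0,0,0],"twist": [0,0,0]},{"delta_pos": [0,0,0],"twist": [0,0,0]},{"delta_pos": [0,0,0],"twist": [0,0,0]},{"delta_pos": [0,0,0],"twist": [0,0,0]},{"delta_pos": [0,0,0],"twist": [0,0,0]},{"delta_pos": [0,0,0],"twist": [0,0,0]},{"delta_pos": [0,0,0],"twist": [0,0,0]}], fingers=-1)

```text
time: 14.55
tool_pos: [0.4348, -0.1746, 0.0078]
orientation: [3.141, -0.001, 0.258]
ft_force: [-1.0, -0.7, 5.6]
grip_width: 0.0428
```

>>> jog_arm(targets=[{"delta_pos": [0,0,0.01],"twist": [0,0,0]},{"delta_pos": [0,0,0.016],"twist": [0,0,0]},{"delta_pos": [0,0,0.02],"twist": [0,0,0]},{"delta_pos": [0,0,0.02],"twist": [0,0,0]},{"delta_pos": [0,0,0.02],"twist": [0,0,0]},{"delta_pos": [0,0,0.02],"twist": [0,0,0]},{"delta_pos": [0,0,0.02],"twist": [0,0,0]},{"delta_pos": [0,0,0.02],"twist": [0,0,0]},{"delta_pos": [0,0,0],"twist": [0,0,0]},{"delta_pos": [0,0,0],"twist": [0,0,0]},{"delta_pos": [0,0,0],"twist": [0,0,0]}])

```text
time: 15.65
tool_pos: [0.4332, -0.1737, 0.1512]
orientation: [-3.139, 0.003, 0.258]
ft_force: [-0.2, 1.3, -3.4]
grip_width: 0.0431
```

>>> jog_arm(targets=[{"delta_pos": [0.006,0.0066,0],"twist": [0,0,0]},{"delta_pos": [0.01,0.01,0],"twist": [0,0,0]},{"delta_pos": [0.01,0.011,0],"twist": [0,0,0]},{"delta_pos": [0.01,0.011,0],"twist": [0,0,0]},{"delta_pos": [0.01,0.011,0],"twist": [0,0,0]},{"delta_pos": [0.01,0.011,0],"twist": [0,0,0]},{"delta_pos": [0.01,0.011,0],"twist": [0,0,0]},{"delta_pos": [0.01,0.01,0],"twist": [0,0,0]},{"delta_pos": [0,0,0],"twist": [0,0,0]},{"delta_pos": [0,0,0],"twist": [0,0,0]},{"delta_pos": [0,0,0],"twist": [0,0,0]},{"delta_pos": [0,0,0],"twist": [0,0,0]}])

```text
time: 16.85
tool_pos: [0.5102, -0.0932, 0.1533]
orientation: [3.142, 0.0, 0.257]
ft_force: [-0.0, 0.5, -3.7]
grip_width: 0.043
```

```bash
python3 - <<'E'
from h import *
s=bot.state();print(s['time'],s['tool_pos'],s['orientation'],s['grip_width'],s['ft_force'])
for n in('wrist','side','top'):
    im,d=bot.capture(n);save(n+'8',im);np.savez(n+'8.npz',im=im,d=d,tp=s['tool_pos'],o=s['orientation'])
E
```

```text
16.85 [ 0.5101789  -0.09317251  0.15326898] [3.14152352e+00 1.62565764e-04 2.57015823e-01] 0.04298064095030081 [-0.042041    0.54208189 -3.66503995]
```

View pics/wrist8.png

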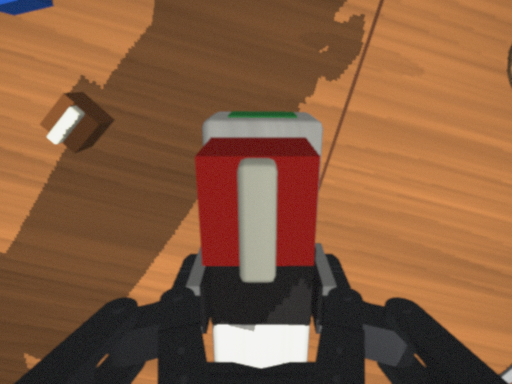

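View pics/side8.png

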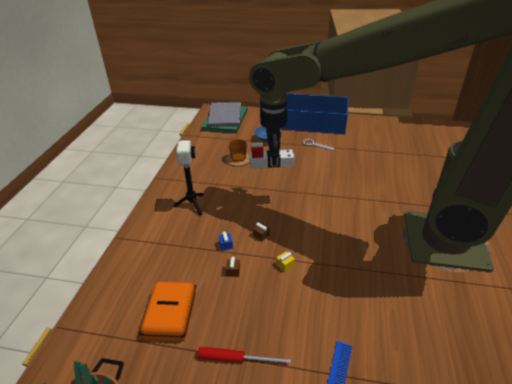

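View pics/top8.png

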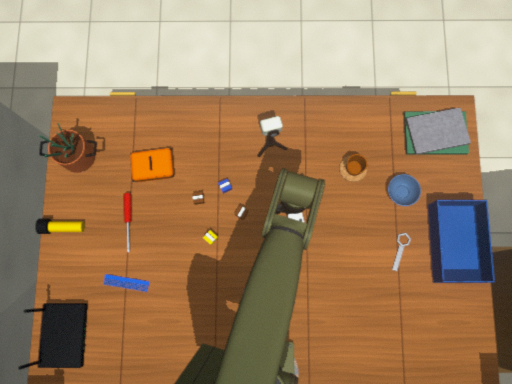

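The winder is held and the bystanders look unmoved. I check the knob's position and level from wrist depth, and from the side view as an independent source.

```bash
python3 - <<'E'
from h import *
a=np.load('wrist8.npz');st=dict(tool_pos=a['tp'],orientation=a['o']);P=pts('wrist',a['d'],st);hsv=cv2.cvtColor(a['im'],cv2.COLOR_RGB2HSV)
def plane(q):
    A=np.c_[q[:,:2]-q[:,:2].mean(0),np.ones(len(q))]
    for _ in range(5):
        c=np.linalg.lstsq(A,q[:,2],rcond=None)[0];r=abs(q[:,2]-A@c);k=r<max(.001,2*np.median(r));A,q=A[k],q[k]
    y=.2595;g=c[:2];return 'z %.4f slope along cam x %.2f deg, across %.2f deg'%(c[2],np.degrees(g@[np.cos(y),np.sin(y)]),np.degrees(g@[-np.sin(y),np.cos(y)]))
print('ridge',plane(P[170:275,245:270].reshape(-1,3)))
for u0,u1 in((203,233),(282,313)): print('block',plane(P[162:258,u0:u1].reshape(-1,3)))
print('white tail',plane(P[332:356,225:300].reshape(-1,3)))
save('w8a',cv2.resize(a['im'][105:290,185:335],None,fx=3.2,fy=3.2,interpolation=0))
w=(hsv[...,1]<70)&(hsv[...,2]>90);w[:157]=0;w[285:]=0;w[:,:230]=0;w[:,282:]=0
n,l,s_,c_=cv2.connectedComponentsWithStats(w.astype(np.uint8));i=1+np.argmax(s_[1:,4]);w=l==i
zt=np.median(P[170:275,245:270][...,2]);X=cast('wrist',np.argwhere(w)[:,::-1],zt,st);r=rect(X);print('ridge rect',r,zt)
y=.2595;ex=np.array([np.cos(y),np.sin(y)]);ey=np.array([-ex[1],ex[0]]);c=r[0]
print('ridge centre cam coords',c@ex,'(want .517)',c@ey,'(want -.2213)')
s=np.load('side8.npz');Q=pts('side',s['d']);h=cv2.cvtColor(s['im'],cv2.COLOR_RGB2HSV)
m=((h[...,0]<8)|(h[...,0]>172))&(h[...,1]>150);m[200:]=0
q=Q[m];print('side red',m.sum(),np.median(q,0),q.min(0),q.max(0),np.argwhere(m).min(0),np.argwhere(m).max(0))
save('s8a',cv2.resize(s['im'][125:185,165:310],None,fx=5.5,fy=5.5,interpolation=0))
E
```

```text
ridge z 0.2195 slope along cam x 0.66 deg, across -0.75 deg
block z 0.2096 slope along cam x 0.46 deg, across -2.93 deg
block z 0.2096 slope along cam x 0.67 deg, across 2.80 deg
white tail z 0.1797 slope along cam x 0.77 deg, across -0.01 deg
ridge rect (array([ 0.55685278, -0.07958557]), array([34.61927795,  9.97797871]), 14.749114990234375) 0.21949409249531157
ridge centre cam coords 0.5177870150396152 (want .517) -0.21980785330565036 (want -.2213)
side red 112 [ 0.55147072 -0.06419677  0.20010846] [ 0.53665709 -0.39769866 -0.00136601] [ 0.64335427 -0.05688507  0.21071058] [147 251] [157 262]
```

```bash
sleep 1
```

```text
(no output)
```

View pics/s8a.png

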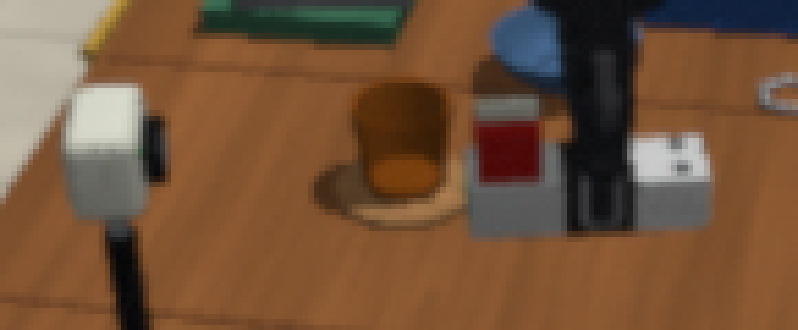

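>>> jog_arm(targets=[{"delta_pos": [0,-0.0013,0.0005],"twist": [0,0,0]},{"delta_pos": [0,0,0],"twist": [0,0,0]},{"delta_pos": [0,0,0],"twist": [0,0,0]},{"delta_pos": [0,0,0],"twist": [0,0,0]},{"delta_pos": [0,0,0],"twist": [0,0,0]},{"delta_pos": [0,0,0],"twist": [0,0,0]},{"delta_pos": [0,0,0],"twist": [0,0,0]},{"delta_pos": [0,0,0],"twist": [0,0,0]}])

```text
time: 17.8
tool_pos: [0.5105, -0.094, 0.1538]
orientation: [-3.142, 0.0, 0.258]
ft_force: [0.0, -0.0, -4.1]
grip_width: 0.043
```

```bash
python3 - <<'E'
from h import *
s=bot.state();print(s['time'],s['tool_pos'],s['orientation'],s['grip_width'],s['ft_force'],abs(s['dq']).max())
bot.close_job()
E
```

```text
17.8 [ 0.510468   -0.09404041  0.1537783 ] [-3.14156075e+00  7.35623491e-05  2.57864267e-01] 0.04298412096384765 [ 0.04361014 -0.03883583 -4.14027256] 0.003126423119609306
the job is handed in; nothing more can be done
```

I fitted the red knob onto the winder's shaft on the bench, then picked the winder up by its black band. I handed the job in at 17.8 s, still holding it in front of the camera.

- **Knob home:** after release on the bench, the ridge top measured 74.1 mm above the bench; 74 mm is fully home.
- **Position:** in the air, the knob's middle was within about 1–2 mm of the spot (180 mm ahead of the lens, z about 0.20). I then shifted it about 1 mm sideways and checked that last shift only from the arm's own readings, not a new picture.
- **Pointing and stillness:** the winder's yaw was 14.75° against the camera's 14.87°, and the arm was at rest.
- **Bystanders:** the other things on the bench and the camera looked unmoved in the side and top views.

Two checks disagreed slightly:

- **Level:** local depth fits suggested a slope of about 0.7° along the winder. Comparing knob and tail heights gave about 0.1°, and the tool read level.
- **Camera yaw:** the side and top views gave 12–19°. I used the close wrist view's 14.9°.

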